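Stamp the last open box on the glassware check sheet

ROBOT

A 7-joint arm with a two-finger parallel gripper is mounted at the origin on the work surface. World frame = base frame: x ahead of the robot, y to its left, z up, the work surface at z = 0. Lengths are in m, angles in rad, forces in N, time in s.
With the tool pointing down it reaches from about 0.4 to 0.85 m from the base axis. Payload 6.9 kg.
Tool frame: the origin (TCP) lies at the very end of the fingers, on their centre line; the grasp point (between the pads) lies 19 mm behind it; z points along the fingers, y is the direction in which the jaws open and shut (so a half turn about z gives the same grasp; the last joint's range is limited). The gripper opens to 85 mm and grips with 20 to 120 N. Pads are 22 mm wide; open, the fingers measure 114 mm over their backs; the gripper's body (76 mm by 85 mm) begins 54 mm behind the grasp point. The pads swing forward as they close: fully open they stand 13 mm farther back than shut.
Start: joints at [1.252, 0.507, -0.238, 1.5, 0.126, 1.149, -0.155], TCP at [0.258, -0.569, 0.231] pointing down, gripper open.
Joint ranges: [-3.08, 3.08], [-0.24, 2.05], [-1.43, 1.35], [0, 2.5], [-1.52, 4.66], [0.17, 1.96], [-2.89, 2.89]. Speed limits (rad/s): [2.39, 2.39, 3.14, 3.14, 3.14, 3.14, 3.14].

INTERFACE

Orientations are given as a rotation vector (axis times angle).
In Python, from station import status, viewer, ticket gives the robot as it stands.
- The arm moves only by the shell command python3 -m jog 'ROWS' [FORCE]. ROWS is JSON, a list of rows, each an object of numbers: "x", "y", "z": the shift along the tool's x, y, z in mm; "wx", "wy", "wz": the turn, a rotation vector about the tool's x, y, z in rad; "gripper": the finger opening in mm, from 0 to 85.4. In form: [{"x": .., "y": .., "z": .., "wx": .., "wy": .., "wz": .., "gripper": ..}, ...]. A call has 1 to 8 rows; each row is the pose to reach, as a shift and turn from the pose commanded when the call began, along the tool's axes at that moment; what a row does not reach only later rows make up. A row lasts 1/12 s, in which the tool goes at most 41.7 mm and 7.16 degrees, less where a joint would pass 70% of its speed; a pose out of reach is approached as far as the arm can. A call with a gripper value outside its range is refused whole. The fingers move at their own pace and stop on an object; FORCE is the grip in N (left out, the last holds). Time passes only in rows, so rows that repeat a pose let the fingers close. It gives the time, the measured TCP pose, the force and the opening at its end, in the units of the state.
- status.sense(): the state, without advancing time (a new reading comes with each control period).
- viewer.capture(name): name is "scene" or "top" or "wrist"; returns the picture (384x512x3 uint8, blue, green, red); there is no depth.
- viewer.camera_info(name): a dict with "fx", "fy", "cx", "cy" (pixels), "rvec" (rotation vector, rad) and "tvec" (3), from world to camera coordinates, as OpenCV has them; the wrist camera has in their place "tool_from_camera" (4x4, takes a point from camera to tool coordinates, whose origin is the TCP and whose axes are the flange's). Camera axes: x right, y down, z forward; pixel columns grow to the right and rows downward; lengths in m; the calibration is good to about 2 mm. A picture is of the moment at which its call begins: read the wrist's pose just before it. camera_info takes no time and is no camera call.
- ticket.sign_off(): hands the job in, once; it reports no verdict.
The state is a dict: "t": time; "q": joint angles; "qd": joint speeds; "effort": joint torques, N m; "eef_pos": TCP position; "tcp_rot": TCP orientation; "wrist_force": force on the tool from outside, world axes, zero at the start; "moment": the same for the moment, N m; "grip_width": opening from 0.0 (shut) to 1.0 (fully open).
Only numpy, scipy, OpenCV 4.12 (cv2) and the standard library are available. Lean on these libraries where they do the work, as an engineer would, in place of code of your own. Each camera call takes 0.05 s, during which the arm holds its last target.

TASK

The last piece of rotary-evaporator glassware has passed its check. Clear the steel clamp off the clipboard onto the bare bench, then stamp the one empty box on the sheet with the hand stamp: sleeve flat and in line with the box's frame, mark in the middle of the box, pressed firmly down without slamming it and held for half a second, then lifted straight off without smearing. Set the stamp gently back upright in its grey tray and leave the glassware and other things on the bench where they are.

Things in the scene. Friction and masses are not known exactly. Their poses are not given: they have to be found in the camera images.
- clipboard: brown clipboard, 180 (x) by 232 (y) by 4 mm, fixed to the bench, with a white sheet of three columns side by side along y; each has a drawing of a glass part and, on its -x side, a stamping box. A steel clip lies along the +x edge (67 to 93 mm from the origin, 14 mm tall). Origin: centre of underside. Yaw within 0.25 rad; its -x edge faces the robot, 80 mm or more of bare bench before it
- blank_box: the one empty box printed on the sheet: black outline, 52 mm along its y, 36 mm along its x, axes parallel to the clipboard's. Origin: its centre on the clipboard's top face, 4 mm above the bench. It may be in any of the three columns (66 mm apart in y, 40 mm to -x of the clipboard's centre); at the start it is hidden under the clamp. The other two boxes are alike but bear a blue mark
- clamp: loose steel ball-joint clamp lying flat, about 0.1 kg: two C-shaped forks one above the other, open to +x. Reaches from -43 to +32 mm along its x, 46 mm wide, upper fork's top at 20 mm, and a black round nut (17 mm diameter, from 20 to 31 mm up) 19 mm to -x of the origin. Origin: on its underside near the middle. Any yaw
- stamp: hand stamp, about 0.12 kg, upright in the tray, any yaw. Black sleeve 30 (x) by 46 (y) by 24 mm tall; above it a straight-sided blue handle 22 (x) by 38 (y) mm, from 38 to 87 mm up. Origin: centre of the sleeve's underside. The sleeve lifts with the handle. The foam ink face, 20 by 36 mm, sits in the sleeve 10 mm above its underside; pressing the handle down lowers it. Mark the same either way round
- stamp_handle (a joint): travel of the stamp's handle down into the sleeve, m: 0 released, 0.010 ink face on the paper; the foam gives to 0.014, the end stop. Spring: 3.6 N to start moving, 12.6 N at 0.010, 16 N at 0.014. A full mark needs the ink face on the paper: press to 0.011 to 0.013, 14 to 15 N; a blow of over 75 N spoils it. The spring lifts the face again when the load is taken off
- tray: the stamp's open grey tray, 120 by 120 mm outside, walls 4 mm thick and 12 mm high, floor 4 mm thick, fixed to the bench, to the left or right of the clipboard. Origin: centre of the underside
- cork_ring: cork ring, 104 mm diameter, 30 mm tall, fixed to the bench on the other side of the clipboard from the tray; carries the flask. Origin: centre of the underside
- flask: round-bottom glass flask 105 mm diameter, standing on the cork ring, neck to 181 mm above the bench; leave alone. Origin: underside
- adapter: branched glass adapter lying on the bench to the robot's right of the clipboard's far end, about 185 mm long; leave alone. Origin: under its middle
- rod: cranked steel rod, 12 mm thick, 230 mm long, lying on the bench; leave alone. Origin: under its long straight part
- wash_bottle: white wash bottle with red cap, 68 mm diameter, 190 mm tall; leave alone. Origin: centre of the underside
- marker: white marker pen with black cap, 140 mm long, lying beyond the clipboard; leave alone. Origin: underneath, mid length

How it is judged:
On the way, in this order (a step that is already met when the one before it is completed fails the run):
1. the clamp is off the clipboard (contact force between clamp and clipboard below 0.02 N and horizontal distance between clamp and blank_box above 0.05 m), for 0.2 s.
2. the stamp stands flat on the sheet, within 6 mm and 8 degrees of the empty box, pressed so that the ink face bears on the paper (10 N or more in all), for 0.3 s (value of joint stamp_handle above 0.0095 m and contact force between stamp and clipboard above 10 N and horizontal distance between stamp and blank_box below 0.006 m and angle between the y axis of stamp and the y axis of blank_box, either way round below 0.14 rad and angle between stamp's own z axis and vertical below 0.06 rad and contact force between clamp and clipboard below 0.02 N), for 0.3 s.
3. the stamp is lifted off the sheet (contact force between stamp and clipboard below 0.02 N and height (world z) of stamp above 0.02 m), for 0.1 s.
At the end, for the whole second after the job is handed in: The stamp stands upright (within 3.4 degrees) and still on the floor of its tray, handle up; the clamp lies still and flat on the bare bench, touching neither clipboard nor tray; the sheet has been stamped in the empty box (all of step 1 and x of stamp in the frame of tray between -0.045 and 0.045 m and y of stamp in the frame of tray between -0.045 and 0.045 m and height (world z) of stamp below 0.007 m and angle between stamp's own z axis and vertical below 0.06 rad and linear speed of each of stamp, clamp below 0.02 m/s and value of joint stamp_handle below 0.0015 m and contact force between clamp and tray below 0.02 N and height (world z) of clamp below 0.006 m and angle between clamp's own z axis and vertical below 0.1 rad).
It fails at once if the ink face was pressed to the sheet outside the empty box or askew (more than 8 mm or 10 degrees off) (value of joint stamp_handle above 0.0095 m and contact force between stamp and clipboard above 2 N and (horizontal distance between stamp and blank_box above 0.008 m or angle between the y axis of stamp and the y axis of blank_box, either way round above 0.175 rad)).
It fails at once if the stamp slid or twisted while its ink face was on the paper (faster than 30 mm/s or 0.5 rad/s), smearing the mark (value of joint stamp_handle above 0.0095 m and contact force between stamp and clipboard above 2 N and (linear speed of stamp above 0.03 m/s or angular speed of stamp above 0.5 rad/s)).
It fails at once if the stamp was slammed or forced against the sheet (over 75 N) (contact force between stamp and clipboard above 75 N).
It fails at once if the stamp was slammed or dropped into its tray (over 30 N) (contact force between stamp and tray above 30 N).
It fails at once if glassware or another thing on the bench was disturbed (moved more than 20 mm) (distance of any of flask, adapter, rod, wash_bottle, marker from where it was at the start of the episode above 0.02 m).
It also fails if it takes over 58 s, if anything falls off the work surface, if the arm or the gripper's body presses on something with over 40 N, if the wrist force passes 120 N, or if a joint passes its speed limit or range.

## Working session

There is one attempt and no reset: what is moved stays moved. The work goes in short steps, Python scripts to look and compute and a shell command to move; the robot and the scene stay as the last step left them, time stands still between calls to the robot, and variables do not carry over. Pictures are saved under pics/ and viewed, and the job is handed in when it is done.

```bash
ls; mkdir -p pics
python3 - <<'E'
from station import status, viewer
import cv2
print(status.sense())
for n in("scene","top","wrist"):
    print(n,viewer.camera_info(n)); cv2.imwrite(f"pics/{n}0.png",viewer.capture(n))
E
```

```text
pics
{'t': 0.0, 'q': array([ 1.25145612,  0.50831729, -0.23752474,  1.5011475 ,  0.12569599,
        1.14888909, -0.15481375]), 'qd': array([ 0.00256046,  0.00092783,  0.00039059,  0.00128866,  0.00033406,
        0.00118557, -0.00088095]), 'effort': array([-4.13269763e-04, -6.20607162e+01, -2.18687452e+00, -2.49653721e+01,
        1.26974290e-02,  1.21111420e-02, -3.36790129e-05]), 'eef_pos': array([ 0.25733085, -0.56901009,  0.23043736]), 'tcp_rot': array([-3.06929292e+00, -6.61971759e-01,  6.35816543e-04]), 'wrist_force': array([ 0.13029908,  0.71133515, -0.31494446]), 'moment': array([-0.01654104,  0.03316783,  0.03966527]), 'grip_width': 0.9969745764854353}
scene {'fx': 389.76925449526846, 'fy': 389.76925449526846, 'cx': 258.8831590324692, 'cy': 199.217973879577, 'rvec': array([ 1.3327138 ,  2.43856469, -0.70765496]), 'tvec': array([ 0.28005214, -0.43405912,  1.53673872])}
top {'fx': 350.03625186149145, 'fy': 350.03625186149145, 'cx': 250.45476726830842, 'cy': 191.2450395590068, 'rvec': array([ 2.04666604, -2.18565728,  0.21710971]), 'tvec': array([0.0960301 , 0.60546992, 0.81050696])}
wrist {'fx': 334.3871846414413, 'fy': 334.3871846414413, 'cx': 255.81465557279506, 'cy': 194.16819968696296, 'tool_from_camera': array([[-3.08493535e-04, -9.60828119e-01, -2.77144782e-01,
         7.07543190e-02],
       [ 9.99999946e-01, -2.65780853e-04, -1.91682490e-04,
        -7.76167661e-04],
       [ 1.10514150e-04, -2.77144826e-01,  9.60828150e-01,
        -1.43174302e-01],
       [ 0.00000000e+00,  0.00000000e+00,  0.00000000e+00,
         1.00000000e+00]])}
```

View pics/scene0.png

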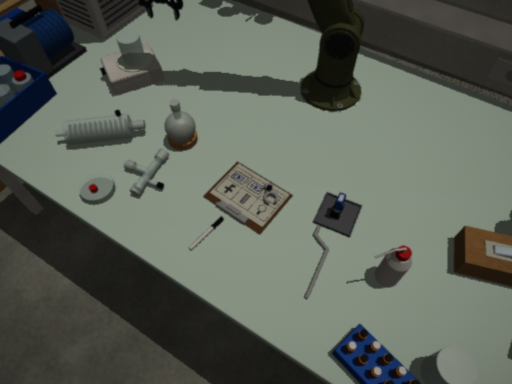

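View pics/top0.png

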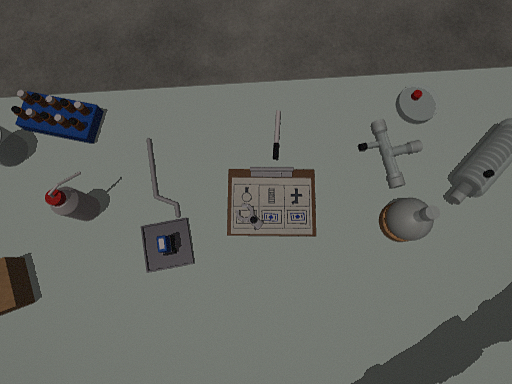

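View pics/wrist0.png

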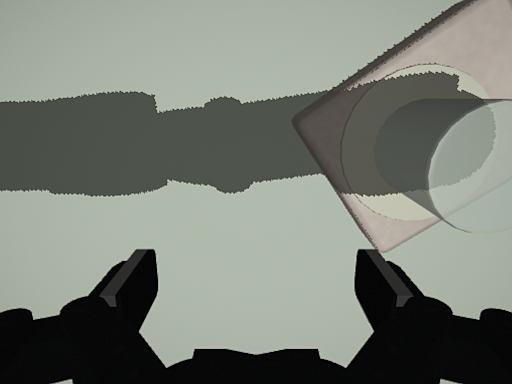

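```bash
cat > h.py <<'E'
from station import status, viewer
import cv2, numpy as np
from scipy.spatial.transform import Rotation as R
def cam(name,s=None):
    c=viewer.camera_info(name)
    K=np.array([[c['fx'],0,c['cx']],[0,c['fy'],c['cy']],[0,0,1]])
    if name=='wrist':
        s=s or status.sense()
        T=np.eye(4);T[:3,:3]=R.from_rotvec(s['tcp_rot']).as_matrix();T[:3,3]=s['eef_pos']
        W=T@c['tool_from_camera']; return K,W[:3,:3],W[:3,3]
    Rm=R.from_rotvec(c['rvec']).as_matrix()
    return K,Rm.T,-Rm.T@c['tvec']
def ray(C,px,z):
    K,Rc,o=C
    d=Rc@np.linalg.inv(K)@np.array([px[0],px[1],1.]); return o+d*(z-o[2])/d[2]
def proj(C,P):
    K,Rc,o=C; p=K@(Rc.T@(np.asarray(P)-o)); return p[:2]/p[2]
def snap(name,fn):
    C=cam(name); im=viewer.capture(name); cv2.imwrite('pics/'+fn+'.png',im); return C,im
def down(yaw): # tool z down, tool y at world yaw (jaw direction), mod pi
    y=np.array([np.cos(yaw),np.sin(yaw),0]); z=np.array([0,0,-1.]); return R.from_matrix(np.c_[np.cross(y,z),y,z])
def go(pos,yaw):
    s=status.sense(); r0=R.from_rotvec(s['tcp_rot'])
    d=r0.inv().apply(np.asarray(pos)-s['eef_pos'])*1000
    best=min(((r0.inv()*down(yaw+k*np.pi)).as_rotvec() for k in (0,1)),key=np.linalg.norm)
    print('d mm',d.round(1),'w',best.round(3),'rows',np.linalg.norm(d)/41.7,np.degrees(np.linalg.norm(best))/7.16)
    print('tool y yaw now',np.degrees(np.arctan2(r0.as_matrix()[1,1],r0.as_matrix()[0,1])),'q7',s['q'][6], 't',s['t'])
E
python3 - <<'E'
from h import *
C=cam('top')
for n,p,z in [('clip TL',(229,170),0),('TR',(314,170),0),('BL',(227,236),.004),('BR',(316,236),.004),('tray',(167,244),.012),('stamp',(163,244),.087),('nut',(254,219),.03),('flask',(408,217),.05),('bottletop',(55,198),.19),('rodend',(178,214),.01)]:
    print(n,ray(C,p,z).round(3))
print(C[2])
go([.45,.0,.45],0)
E
```

```text
clip TL [0.685 0.109 0.   ]
TR [ 0.67 -0.12  0.  ]
BL [0.508 0.124 0.004]
BR [ 0.493 -0.106  0.004]
tray [0.497 0.278 0.012]
stamp [0.493 0.269 0.087]
nut [0.544 0.051 0.03 ]
flask [ 0.522 -0.33   0.05 ]
bottletop [0.597 0.47  0.19 ]
rodend [0.573 0.248 0.01 ]
[0.4367495  0.06486028 0.91530331]
d mm [ 410.1 -439.4 -218.8] w [-1.000e-03 -1.000e-03 -1.146e+00] rows 15.33907611880962 9.17031571998002
tool y yaw now -65.65942130481177 q7 -0.15478839701010322 t 0.15
```

Run:
```python
from h import *
go([.56,.12,.33],-np.pi/2)
```

```text
d mm [ 559.8 -503.3  -98.7] w [-0.001  0.     0.425] rows 18.2059463517832 3.3995399262455526
tool y yaw now -65.65942130481177 q7 -0.15478839701010322 t 0.15
```

```bash
python3 -m jog '[{"z":-40},{"z":-80},{"z":-100,"wz":0.1},{"x":560,"y":-503,"z":-99,"wz":0.425},{"x":560,"y":-503,"z":-99,"wz":0.425},{"x":560,"y":-503,"z":-99,"wz":0.425},{"x":560,"y":-503,"z":-99,"wz":0.425},{"x":560,"y":-503,"z":-99,"wz":0.425}]' 40
python3 - <<'E'
from h import *
go([.56,.12,.33],-np.pi/2)
E
```

```text
d mm [ 559.8 -503.3  -98.7] w [-0.001  0.     0.425] rows 18.2059463517832 3.3995399262455526
tool y yaw now -65.65942130481177 q7 -0.15478839701010322 t 0.15invalid input at $[0]: expected keys x, y, z, wx, wy, wz, gripper
```

```bash
python3 -m jog '[{"x":0,"y":0,"z":-40,"wx":0,"wy":0,"wz":0,"gripper":85},{"x":0,"y":0,"z":-80,"wx":0,"wy":0,"wz":0,"gripper":85},{"x":0,"y":0,"z":-100,"wx":0,"wy":0,"wz":0.1,"gripper":85},{"x":560,"y":-503,"z":-99,"wx":0,"wy":0,"wz":0.425,"gripper":85},{"x":560,"y":-503,"z":-99,"wx":0,"wy":0,"wz":0.425,"gripper":85},{"x":560,"y":-503,"z":-99,"wx":0,"wy":0,"wz":0.425,"gripper":85},{"x":560,"y":-503,"z":-99,"wx":0,"wy":0,"wz":0.425,"gripper":85},{"x":560,"y":-503,"z":-99,"wx":0,"wy":0,"wz":0.425,"gripper":85}]' 40
python3 - <<'E'
from h import *
go([.56,.12,.33],-np.pi/2)
E
```

```text
t: 0.82
eef_pos: [0.3417, -0.3767, 0.3309]
tcp_rot: [-3.141, 0.001, 0.0]
wrist_force: [1.5, 0.8, 0.6]
grip_width: 0.996
d mm [ 217.8 -496.9    0.9] w [-0.     0.    -0.001] rows 13.010810864134509 0.007740626637561853
tool y yaw now -90.05381222525865 q7 -0.8484459843723302 t 0.8167
```

```bash
python3 -m jog '[{"x":150,"y":-340,"z":0,"wx":0,"wy":0,"wz":0,"gripper":85},{"x":150,"y":-340,"z":0,"wx":0,"wy":0,"wz":0,"gripper":85},{"x":150,"y":-340,"z":0,"wx":0,"wy":0,"wz":0,"gripper":85},{"x":150,"y":-340,"z":0,"wx":0,"wy":0,"wz":0,"gripper":85},{"x":150,"y":-340,"z":0,"wx":0,"wy":0,"wz":0,"gripper":85},{"x":150,"y":-340,"z":0,"wx":0,"wy":0,"wz":0,"gripper":85},{"x":150,"y":-340,"z":0,"wx":0,"wy":0,"wz":0,"gripper":85},{"x":150,"y":-340,"z":0,"wx":0,"wy":0,"wz":0,"gripper":85}]'
python3 - <<'E'
from h import *
go([.56,.12,.33],-np.pi/2)
E
```

```text
t: 1.48
eef_pos: [0.4762, -0.0719, 0.3311]
tcp_rot: [3.141, -0.001, 0.0]
wrist_force: [0.6, -0.9, 0.4]
grip_width: 0.995
d mm [  83.7 -191.9    1.1] w [ 0. -0. -0.] rows 5.020508801405372 0.0045130831809681166
tool y yaw now -90.0271715552942 q7 -1.5832016713191213 t 1.4833
```

```bash
python3 -m jog '[{"x":75,"y":-170,"z":0,"wx":0,"wy":0,"wz":0,"gripper":85},{"x":75,"y":-170,"z":0,"wx":0,"wy":0,"wz":0,"gripper":85},{"x":75,"y":-170,"z":0,"wx":0,"wy":0,"wz":0,"gripper":85},{"x":75,"y":-170,"z":0,"wx":0,"wy":0,"wz":0,"gripper":85},{"x":75,"y":-170,"z":0,"wx":0,"wy":0,"wz":0,"gripper":85},{"x":75,"y":-170,"z":0,"wx":0,"wy":0,"wz":0,"gripper":85},{"x":75,"y":-170,"z":0,"wx":0,"wy":0,"wz":0,"gripper":85}]'
python3 - <<'E'
from h import *
print(status.sense()['qd'].round(3))
snap('wrist','w1')
E
```

```text
t: 2.07
eef_pos: [0.5509, 0.0973, 0.3303]
tcp_rot: [-3.142, -0.004, 0.002]
wrist_force: [-0.6, -1.2, -0.2]
grip_width: 0.998
[ 0.041 -0.021  0.035  0.018  0.005  0.003  0.01 ]
```

View pics/w1.png

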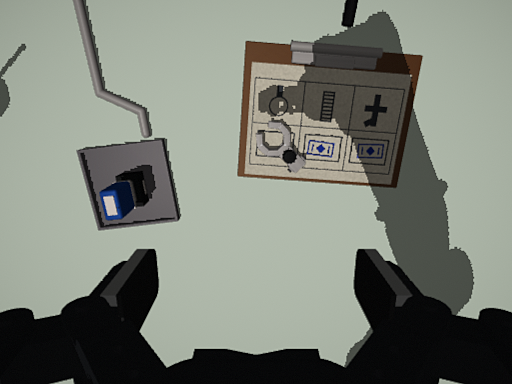

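Run:
```python
import cv2,numpy as np
im=cv2.imread('pics/w1.png'); a=im[20:200,225:430]; a=cv2.convertScaleAbs(a,alpha=1.3,beta=10)
cv2.imwrite('pics/w1a.png',cv2.resize(a,None,fx=3.6,fy=3.3,interpolation=cv2.INTER_CUBIC))
a=im[130:240,70:190]
cv2.imwrite('pics/w1b.png',cv2.resize(a,None,fx=5,fy=5,interpolation=cv2.INTER_CUBIC))
```

```text
(no output)
```

View pics/w1a.png

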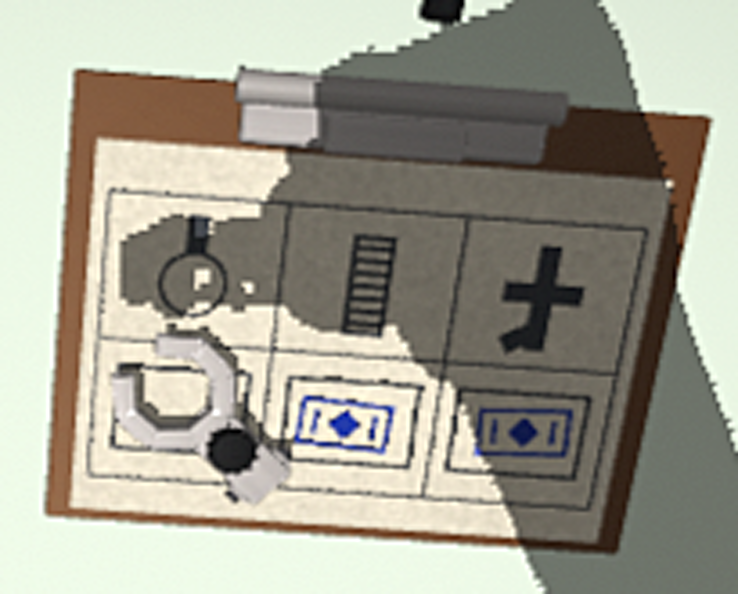

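View pics/w1b.png

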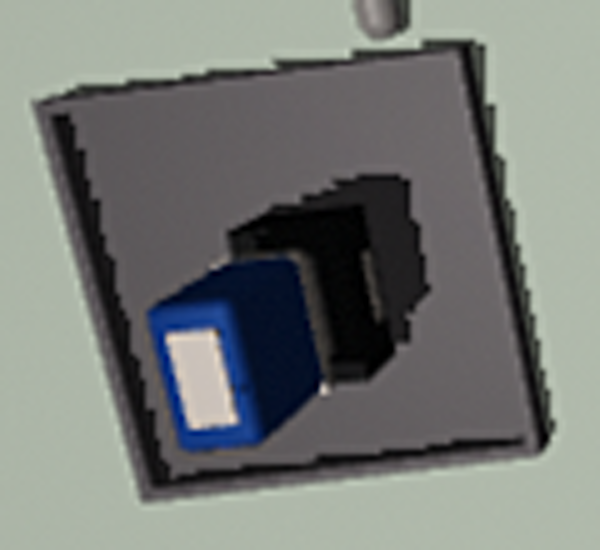

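Run:
```python
from h import *
s=status.sense(); print(s['eef_pos'])
C=cam('wrist')
f=lambda u,v:(225+u/3.6,20+v/3.3)
g=lambda u,v:(70+u/5,130+v/5)
def P(n,p,z):
    r=ray(C,p,z); print(n,(r*1000).round(1)); return r[:2]
tl=P('tl',f(75,70),.004);tr=P('tr',f(711,118),.004);br=P('br',f(617,551),.004);bl=P('bl',f(46,516),.004)
c=(tl+tr+br+bl)/4; ey=(tl+bl-tr-br);ey/=np.linalg.norm(ey); ex=np.array([ey[1],-ey[0]]); e2=tl+tr-bl-br
print('centre',c,'yaw',np.arctan2(ex[1],ex[0]),np.arctan2(e2[1],e2[0]), 'size',np.linalg.norm(tl-tr),np.linalg.norm(tl-bl))
for k in(66,0,-66): print('box',k,c-.04*ex+k/1000*ey)
for n,p in [('b1',(343,423)),('b2',(524,432))]: 
    q=P(n,f(*p),.004)-c; print(q@ex,q@ey)
n=P('nut',f(233,450),.035)
P('tip1',f(158,340),.024);P('tip2',f(123,372),.024);P('tail',f(268,490),.014)
for p in [(113,400),(150,445),(232,365),(205,340),(238,400)]:P('ring',f(*p),.024)
P('stamptop',g(203,380),.087)
for p in [(180,452),(262,443),(240,300),(148,312)]:P('st',g(*p),.087)
t=[P('tray',g(*p),.012) for p in [(37,103),(470,45),(545,445),(145,497)]]
print(np.mean(t,0))
```

```text
[0.55081365 0.09562972 0.33052732]
tl [690.9 109.2   4. ]
tr [ 673.4 -121.4    4. ]
br [ 496.1 -107.9    4. ]
bl [512.  122.3   4. ]
centre [5.93106968e-01 5.66958619e-04] yaw -0.07242003025841055 -0.0744433395862816 size 0.23121713044969464 0.17938323904188377
box 66 [0.55798736 0.06928823]
box 0 [0.55321182 0.00346123]
box -66 [ 0.54843627 -0.06236577]
b1 [552.6   5.7   4. ]
-0.04077491428962772 0.0021968264674162435
b2 [548.7 -65.4   4. ]
-0.03949930452243757 -0.06897970646179931
nut [546.3  51.5  35. ]
tip1 [588.8  79.1  24. ]
tip2 [576.1  91.9  24. ]
tail [525.6  35.3  14. ]
ring [564.9  95.6  24. ]
ring [546.5  81.7  24. ]
ring [578.9  51.7  24. ]
ring [588.8  61.9  24. ]
ring [564.9  49.1  24. ]
stamptop [494.5 273.   87. ]
st [475.8 280.9  87. ]
st [478.2 260.5  87. ]
st [514.6 261.7  87. ]
st [511.7 284.1  87. ]
tray [550.6 343.4  12. ]
tray [566.5 222.3  12. ]
tray [449.7 209.2  12. ]
tray [433.4 328.8  12. ]
[0.50002393 0.27594118]
```

Run:
```python
from h import *
go([.567,.0703,.06],np.radians(-48))
go([.567,.0703,.008],np.radians(-48))
```

```text
d mm [ 16.5  25.1 270.5] w [ 0.     0.001 -0.733] rows 6.527392132806418 5.866171541210388
tool y yaw now -90.00169326981253 q7 -1.9615569495762417 t 2.1167
d mm [ 16.5  25.1 322.5] w [ 0.     0.001 -0.733] rows 7.767987735411692 5.866171541210388
tool y yaw now -90.00169326981253 q7 -1.9615569495762417 t 2.1167
```

```bash
python3 -m jog '[{"x":16.5,"y":25,"z":40,"wx":0,"wy":0,"wz":-0.12,"gripper":85},{"x":16.5,"y":25,"z":80,"wx":0,"wy":0,"wz":-0.24,"gripper":85},{"x":16.5,"y":25,"z":120,"wx":0,"wy":0,"wz":-0.36,"gripper":85},{"x":16.5,"y":25,"z":160,"wx":0,"wy":0,"wz":-0.48,"gripper":85},{"x":16.5,"y":25,"z":200,"wx":0,"wy":0,"wz":-0.6,"gripper":85},{"x":16.5,"y":25,"z":230,"wx":0,"wy":0,"wz":-0.733,"gripper":85},{"x":16.5,"y":25,"z":260,"wx":0,"wy":0,"wz":-0.733,"gripper":85},{"x":16.5,"y":25,"z":260,"wx":0,"wy":0,"wz":-0.733,"gripper":85}]'
python3 - <<'E'
from h import *
snap('wrist','w2')
go([.567,.0703,.008],np.radians(-48))
E
```

```text
t: 2.78
eef_pos: [0.5639, 0.0674, 0.0659]
tcp_rot: [-2.934, -1.122, 0.015]
wrist_force: [-1.1, -1.1, 0.2]
grip_width: 0.996
d mm [ 2.7 -0.2 60.9] w [-0.002  0.006 -0.003] rows 1.4616646876751185 0.05582700516688274
tool y yaw now -48.19675760612836 q7 -1.45435648886869 t 2.8333
```

View pics/w2.png

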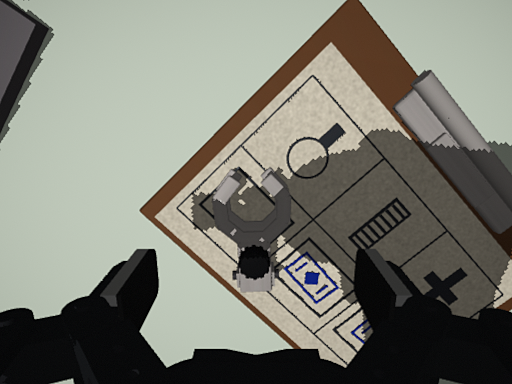

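```bash
python3 - <<'E'
from h import *
C=cam('wrist'); s=status.sense()
print(ray(C,(254,256),.035),ray(C,(233,188),.024),ray(C,(271,183),.024),ray(C,(213,215),.024),ray(C,(292,215),.024))
E
python3 -m jog '[{"x":2,"y":0,"z":20,"wx":0,"wy":0,"wz":0,"gripper":85},{"x":2,"y":0,"z":35,"wx":0,"wy":0,"wz":0,"gripper":85},{"x":2,"y":0,"z":50,"wx":0,"wy":0,"wz":0,"gripper":85},{"x":2,"y":0,"z":60,"wx":0,"wy":0,"wz":0,"gripper":85},{"x":2,"y":0,"z":60,"wx":0,"wy":0,"wz":0,"gripper":85},{"x":2,"y":0,"z":60,"wx":0,"wy":0,"wz":0,"gripper":85}]'
python3 - <<'E'
from h import *
go([.567,.0703,.008],np.radians(-48))
E
```

```text
[0.55098444 0.05790929 0.035     ] [0.57118998 0.0923924  0.024     ] [0.58815095 0.07794189 0.024     ] [0.55057664 0.09039802 0.024     ] [0.58198511 0.05531287 0.024     ]
t: 3.33
eef_pos: [0.5697, 0.0721, 0.0123]
tcp_rot: [2.933, 1.124, 0.002]
wrist_force: [0.3, -0.1, 0.4]
grip_width: 0.995
d mm [-3.3 -0.5  4.3] w [ 0.001 -0.001 -0.001] rows 0.13012011995205122 0.01569938389058453
tool y yaw now -48.078793393659694 q7 -1.5149540950243534 t 3.3333
```

```bash
python3 -m jog '[{"x":-3,"y":0,"z":1,"wx":0,"wy":0,"wz":0,"gripper":60},{"x":-3,"y":0,"z":1,"wx":0,"wy":0,"wz":0,"gripper":35},{"x":-3,"y":0,"z":1,"wx":0,"wy":0,"wz":0,"gripper":35},{"x":-3,"y":0,"z":1,"wx":0,"wy":0,"wz":0,"gripper":35},{"x":-3,"y":0,"z":1,"wx":0,"wy":0,"wz":0,"gripper":35}]' 50; python3 -m jog '[{"x":0,"y":0,"z":0,"wx":0,"wy":0,"wz":0,"gripper":35},{"x":0,"y":0,"z":0,"wx":0,"wy":0,"wz":0,"gripper":35},{"x":0,"y":0,"z":0,"wx":0,"wy":0,"wz":0,"gripper":35}]' 50;python3 - <<'E'
from h import *
snap('wrist','w3')
go([.567,.0703,.008],np.radians(-48))
E
```

```text
t: 3.75
eef_pos: [0.5672, 0.0705, 0.0111]
tcp_rot: [2.933, 1.125, 0.002]
wrist_force: [-1.3, -1.4, 8.0]
grip_width: 0.51
t: 4.0
eef_pos: [0.5672, 0.0705, 0.0111]
tcp_rot: [2.933, 1.125, 0.001]
wrist_force: [-1.3, -0.6, 8.2]
grip_width: 0.513
d mm [-0.3  0.   3.1] w [ 0.001 -0.001 -0.001] rows 0.074571264857624 0.010658788662957112
tool y yaw now -48.033108279332254 q7 -1.515929758335047 t 4.05
```

View pics/w3.png

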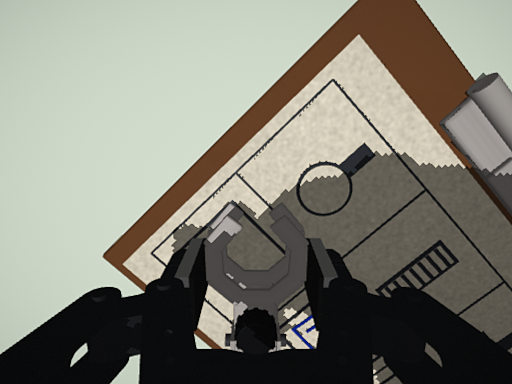

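```bash
python3 -m jog '[{"x":0,"y":0,"z":-15,"wx":0,"wy":0,"wz":0,"gripper":35},{"x":0,"y":0,"z":-35,"wx":0,"wy":0,"wz":0,"gripper":35},{"x":0,"y":0,"z":-60,"wx":0,"wy":0,"wz":0,"gripper":35},{"x":0,"y":0,"z":-80,"wx":0,"wy":0,"wz":0,"gripper":35},{"x":0,"y":0,"z":-80,"wx":0,"wy":0,"wz":0,"gripper":35}]' 50;python3 - <<'E'
from h import *
snap('wrist','w4')
go([.437,-.01,.07],np.radians(-48))
E
```

```text
t: 4.47
eef_pos: [0.5689, 0.0714, 0.094]
tcp_rot: [2.932, 1.125, 0.009]
wrist_force: [0.4, -0.2, -1.9]
grip_width: 0.508
d mm [-151.7  -27.6   21.5] w [ 0.002 -0.004 -0.001] rows 3.732620295852995 0.0339876979033586
tool y yaw now -48.030687672866705 q7 -1.4367212140385033 t 4.5167
```

View pics/w4.png

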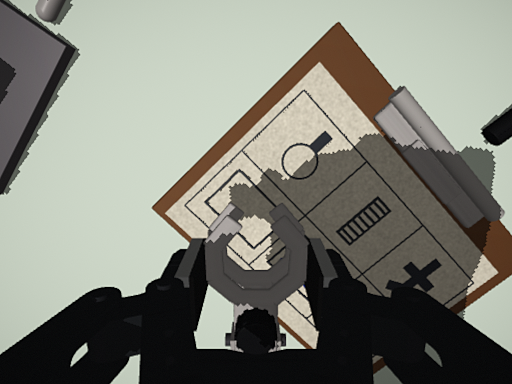

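```bash
python3 -m jog '[{"x":-40,"y":-7,"z":0,"wx":0,"wy":0,"wz":0,"gripper":35},{"x":-80,"y":-14,"z":0,"wx":0,"wy":0,"wz":0,"gripper":35},{"x":-120,"y":-21,"z":0,"wx":0,"wy":0,"wz":0,"gripper":35},{"x":-151,"y":-27,"z":0,"wx":0,"wy":0,"wz":0,"gripper":35},{"x":-151,"y":-27,"z":25,"wx":0,"wy":0,"wz":0,"gripper":35},{"x":-151,"y":-27,"z":50,"wx":0,"wy":0,"wz":0,"gripper":35},{"x":-151,"y":-27,"z":65,"wx":0,"wy":0,"wz":0,"gripper":35},{"x":-151,"y":-27,"z":65,"wx":0,"wy":0,"wz":0,"gripper":35}]' 50; python3 -m jog '[{"x":0,"y":0,"z":0,"wx":0,"wy":0,"wz":0,"gripper":35},{"x":0,"y":0,"z":0,"wx":0,"wy":0,"wz":0,"gripper":35}]';python3 - <<'E'
from h import *
go([.437,-.01,.008],np.radians(-48))
E
```

```text
t: 5.18
eef_pos: [0.4343, -0.0107, 0.0223]
tcp_rot: [-2.931, -1.125, 0.008]
wrist_force: [-0.1, 0.2, -1.0]
grip_width: 0.516
t: 5.35
eef_pos: [0.4366, -0.0101, 0.0253]
tcp_rot: [-2.932, -1.126, 0.0]
wrist_force: [0.2, 0.1, -1.8]
grip_width: 0.512
d mm [ 0.4  0.2 17.3] w [-0.  0.  0.] rows 0.4138734653220765 0.0037403950164189843
tool y yaw now -47.98314670235191 q7 -1.4823667666990152 t 5.35
```

```bash
python3 -m jog '[{"x":0,"y":0,"z":8,"wx":0,"wy":0,"wz":0,"gripper":35},{"x":0,"y":0,"z":14,"wx":0,"wy":0,"wz":0,"gripper":35},{"x":0,"y":0,"z":18,"wx":0,"wy":0,"wz":0,"gripper":35},{"x":0,"y":0,"z":18,"wx":0,"wy":0,"wz":0,"gripper":35},{"x":0,"y":0,"z":18,"wx":0,"wy":0,"wz":0,"gripper":35},{"x":0,"y":0,"z":18,"wx":0,"wy":0,"wz":0,"gripper":35}]' 50
```

```text
t: 5.85
eef_pos: [0.4367, -0.0105, 0.0071]
tcp_rot: [2.933, 1.126, 0.0]
wrist_force: [0.2, -0.2, 2.7]
grip_width: 0.51
```

Contact with the bench (2.7 N). Release and rise.

```bash
python3 -m jog '[{"x":0,"y":0,"z":0,"wx":0,"wy":0,"wz":0,"gripper":55},{"x":0,"y":0,"z":0,"wx":0,"wy":0,"wz":0,"gripper":75},{"x":0,"y":0,"z":0,"wx":0,"wy":0,"wz":0,"gripper":85},{"x":0,"y":0,"z":0,"wx":0,"wy":0,"wz":0,"gripper":85},{"x":0,"y":0,"z":-40,"wx":0,"wy":0,"wz":0,"gripper":85},{"x":0,"y":0,"z":-80,"wx":0,"wy":0,"wz":0,"gripper":85},{"x":0,"y":0,"z":-120,"wx":0,"wy":0,"wz":0,"gripper":85},{"x":0,"y":0,"z":-160,"wx":0,"wy":0,"wz":0,"gripper":85}]' 50;python3 - <<'E'
from h import *
snap('wrist','w5'); snap('top','t5')
go([.437,.15,.3],np.radians(-48))
E
```

```text
t: 6.52
eef_pos: [0.4357, -0.01, 0.1686]
tcp_rot: [-2.931, -1.126, 0.002]
wrist_force: [2.3, -1.6, 1.1]
grip_width: 0.997
d mm [ 105.9 -119.7 -128. ] w [ 0.007 -0.006 -0.001] rows 4.909566763040853 0.07395112883511101
tool y yaw now -48.03330496362787 q7 -1.2266882780819588 t 6.6167
```

View pics/w5.png

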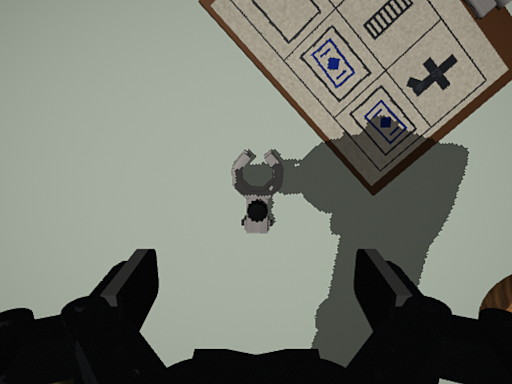

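View pics/t5.png

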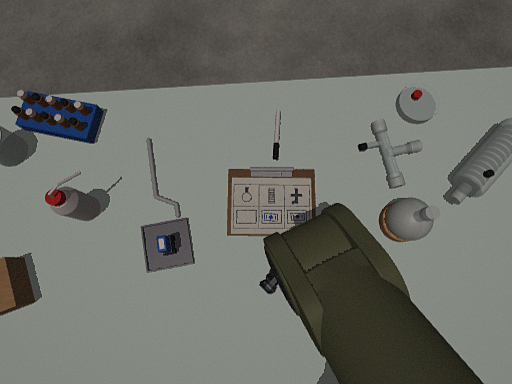

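Run:
```python
from h import *
go([.495,.272,.17],np.radians(-86.5))
```

```text
d mm [ 229.7 -172.4    2.4] w [ 0.004 -0.008  0.671] rows 6.8884675011773915 5.373101470755166
tool y yaw now -48.03330496362787 q7 -1.2266882780819588 t 6.6167
```

```bash
python3 -m jog '[{"x":30,"y":-22,"z":-8,"wx":0,"wy":0,"wz":0.08,"gripper":85},{"x":60,"y":-45,"z":-8,"wx":0,"wy":0,"wz":0.17,"gripper":85},{"x":90,"y":-68,"z":-8,"wx":0,"wy":0,"wz":0.26,"gripper":85},{"x":120,"y":-90,"z":-8,"wx":0,"wy":0,"wz":0.35,"gripper":85},{"x":150,"y":-113,"z":-8,"wx":0,"wy":0,"wz":0.44,"gripper":85},{"x":180,"y":-135,"z":-8,"wx":0,"wy":0,"wz":0.53,"gripper":85},{"x":210,"y":-158,"z":-8,"wx":0,"wy":0,"wz":0.62,"gripper":85},{"x":230,"y":-172,"z":-8,"wx":0,"wy":0,"wz":0.671,"gripper":85}]' 50; python3 -m jog '[{"x":0,"y":0,"z":0,"wx":0,"wy":0,"wz":0,"gripper":85},{"x":0,"y":0,"z":0,"wx":0,"wy":0,"wz":0,"gripper":85},{"x":0,"y":0,"z":0,"wx":0,"wy":0,"wz":0,"gripper":85}]'
python3 - <<'E'
from h import *
print(status.sense()['qd'].round(2))
snap('wrist','w6')
go([.495,.272,.048],np.radians(-86.5))
E
```

```text
t: 7.28
eef_pos: [0.4918, 0.2756, 0.1745]
tcp_rot: [-3.139, -0.094, 0.001]
wrist_force: [0.8, 0.5, -0.6]
grip_width: 0.994
t: 7.53
eef_pos: [0.492, 0.2702, 0.1742]
tcp_rot: [3.138, 0.098, -0.002]
wrist_force: [0.2, -1.3, -0.2]
grip_width: 0.997
[ 0.03 -0.01  0.    0.01 -0.    0.   -0.  ]
d mm [  3.1  -2.3 126.4] w [0.002 0.001 0.   ] rows 3.0320800304394275 0.015468058459134182
tool y yaw now -86.48555815981378 q7 -2.3468404723649114 t 7.5833
```

View pics/w6.png

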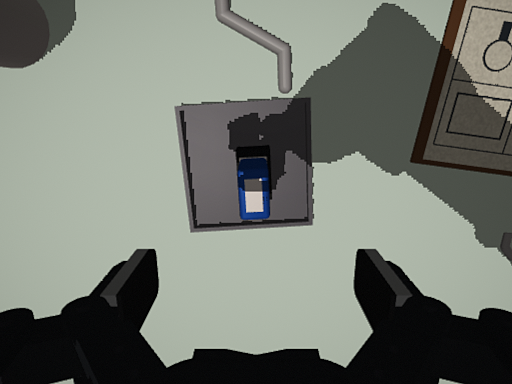

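Run:
```python
import cv2
im=cv2.imread('pics/w6.png')[135:230,215:295]
cv2.imwrite('pics/w6a.png',cv2.resize(cv2.convertScaleAbs(im,alpha=1.6,beta=20),None,fx=6,fy=6,interpolation=cv2.INTER_CUBIC))
```

```text
(no output)
```

View pics/w6a.png

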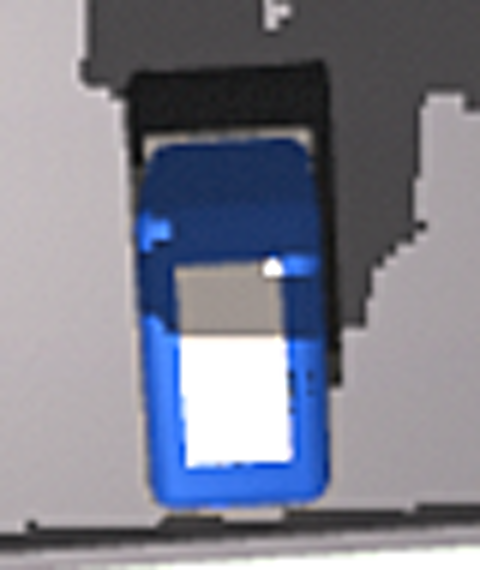

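Run:
```python
from h import *
C=cam('wrist')
f=lambda u,v:(215+u/6-.4,135+v/6-.4)
L=np.array([ray(C,f(*p),.091)[:2] for p in [(175,268),(282,260),(292,460),(187,467)]])
print(L*1000,L.mean(0)); d=L[0]+L[1]-L[2]-L[3]; print('yaw long',np.degrees(np.arctan2(d[1],d[0])))
S=[ray(C,f(*p),.028)[:2]*1000 for p in [(133,72),(328,62)]]; d=S[0]-S[1]; print(S,np.linalg.norm(d),np.degrees(np.arctan2(-d[0],d[1])))
H=[ray(C,f(*p),.091)[:2]*1000 for p in [(155,500),(328,495)]]; print(H)
C2=cam('top');
```

```text
[[507.40845227 279.80467732]
 [509.11281318 267.47543536]
 [484.74192693 264.67289012]
 [483.10129851 277.12917679]] [0.49609112 0.27227054]
yaw long 6.420839707039735
[array([520.71232942, 288.65337073]), array([523.86014789, 260.67667911])] 28.153224236780908 6.419677923328873
[array([478.68572064, 280.7411542 ]), array([480.5779422 , 260.06574438])]
```

Run:
```python
from h import *
go([.497,.2723,.048],np.radians(-83.6))
```

```text
d mm [  5.1  -2.5 126.4] w [ 0.002  0.001 -0.05 ] rows 3.0336648048362966 0.4033094051328736
tool y yaw now -86.48555815981378 q7 -2.3468404723649114 t 7.5833
```

```bash
python3 -m jog '[{"x":5,"y":-2.5,"z":10,"wx":0,"wy":0,"wz":-0.05,"gripper":85},{"x":5,"y":-2.5,"z":35,"wx":0,"wy":0,"wz":-0.05,"gripper":85},{"x":5,"y":-2.5,"z":65,"wx":0,"wy":0,"wz":-0.05,"gripper":85},{"x":5,"y":-2.5,"z":95,"wx":0,"wy":0,"wz":-0.05,"gripper":85},{"x":5,"y":-2.5,"z":115,"wx":0,"wy":0,"wz":-0.05,"gripper":85},{"x":5,"y":-2.5,"z":126,"wx":0,"wy":0,"wz":-0.05,"gripper":85},{"x":5,"y":-2.5,"z":126,"wx":0,"wy":0,"wz":-0.05,"gripper":85},{"x":5,"y":-2.5,"z":126,"wx":0,"wy":0,"wz":-0.05,"gripper":85}]'; python3 -m jog '[{"x":0,"y":0,"z":0,"wx":0,"wy":0,"wz":0,"gripper":85},{"x":0,"y":0,"z":0,"wx":0,"wy":0,"wz":0,"gripper":85}]'
python3 - <<'E'
from h import *
snap('wrist','w7')
go([.497,.2723,.048],np.radians(-83.6))
E
```

```text
t: 8.25
eef_pos: [0.4975, 0.2733, 0.0493]
tcp_rot: [3.136, 0.174, -0.0]
wrist_force: [0.0, -0.7, 0.9]
grip_width: 0.996
t: 8.42
eef_pos: [0.4981, 0.2744, 0.0505]
tcp_rot: [-3.136, -0.175, -0.004]
wrist_force: [-0.6, -0.1, 0.7]
grip_width: 0.997
d mm [-1.3  2.   2.5] w [-0.001 -0.002 -0.   ] rows 0.08205087659882232 0.02000711348092416
tool y yaw now -83.61121644430766 q7 -2.4105579044995205 t 8.4667
```

View pics/w7.png

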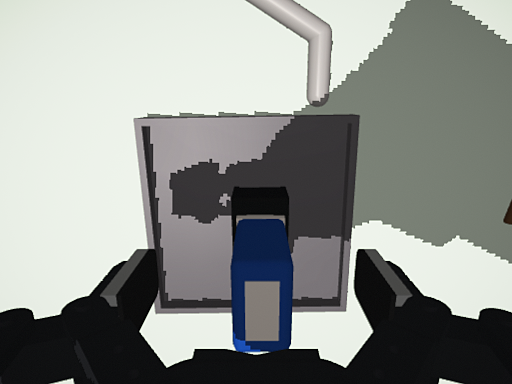

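```bash
python3 -m jog '[{"x":-1,"y":2,"z":2,"wx":0,"wy":0,"wz":0,"gripper":85},{"x":-1,"y":2,"z":2,"wx":0,"wy":0,"wz":0,"gripper":60},{"x":-1,"y":2,"z":2,"wx":0,"wy":0,"wz":0,"gripper":40},{"x":-1,"y":2,"z":2,"wx":0,"wy":0,"wz":0,"gripper":30},{"x":-1,"y":2,"z":2,"wx":0,"wy":0,"wz":0,"gripper":15},{"x":-1,"y":2,"z":2,"wx":0,"wy":0,"wz":0,"gripper":10},{"x":-1,"y":2,"z":2,"wx":0,"wy":0,"wz":0,"gripper":10},{"x":-1,"y":2,"z":2,"wx":0,"wy":0,"wz":0,"gripper":10}]' 80
python3 - <<'E'
from h import *
snap('wrist','w8')
go([.497,.2723,.048],np.radians(-83.6))
E
```

```text
t: 9.13
eef_pos: [0.4965, 0.2721, 0.0472]
tcp_rot: [-3.137, -0.175, -0.0]
wrist_force: [-0.6, -0.2, 2.4]
grip_width: 0.249
d mm [ 0.5 -0.1 -0.8] w [-0. -0.  0.] rows 0.02331791090911812 0.001717005303425235
tool y yaw now -83.59532248959307 q7 -2.4112871045049427 t 9.1833
```

View pics/w8.png

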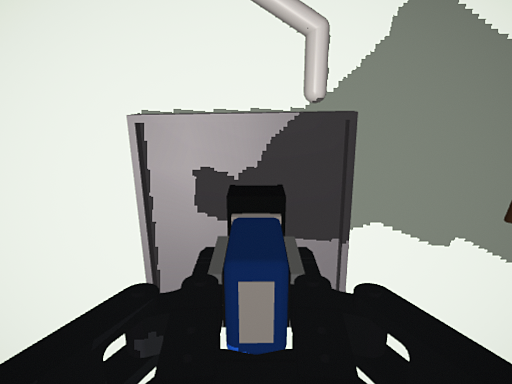

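Run:
```python
from h import *
im=cv2.imread('pics/w8.png')[170:250,205:305]
cv2.imwrite('pics/w8a.png',cv2.resize(cv2.convertScaleAbs(im,alpha=2,beta=30),None,fx=6,fy=6,interpolation=cv2.INTER_CUBIC))
C=cam('wrist');s=status.sense();r0=R.from_rotvec(s['tcp_rot'])
for p in [(228,186),(284,186),(229,213),(285,213)]:
    print((r0.inv().apply(ray(C,p,.028)-s['eef_pos'])*1000).round(1))
for p in [(238,283),(275,282),(275,343),(239,343)]:
    print((r0.inv().apply(ray(C,p,.091)-s['eef_pos'])*1000).round(1))
```

```text
[ 27.9 -14.8  19.2]
[27.9 13.3 19.2]
[ 13.6 -14.7  19.2]
[13.6 14.1 19.2]
[ 10.9  -6.8 -43.8]
[ 11.2   5.6 -43.8]
[-13.1   5.9 -43.8]
[-13.1  -6.8 -43.8]
```

View pics/w8a.png

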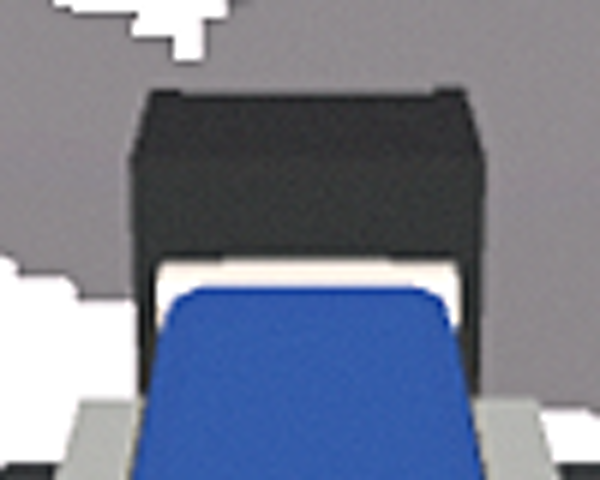

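Run:
```python
from h import *
C=cam('wrist');s=status.sense();r0=R.from_rotvec(s['tcp_rot'])
f=lambda u,v:(205+u/6-.4,170+v/6-.4)
for p,z in [((150,92),.004),((465,92),.004),((132,155),.028),((485,155),.028)]:
    print((r0.inv().apply(ray(C,f(*p),z)-s['eef_pos'])*1000).round(1))
```

```text
[ 22.3 -16.   43.2]
[22.3 14.2 43.2]
[ 23.  -15.7  19.2]
[23.  14.1 19.2]
```

```bash
python3 -m jog '[{"x":0,"y":0,"z":-5,"wx":0,"wy":0,"wz":0,"gripper":10},{"x":0,"y":0,"z":-15,"wx":0,"wy":0,"wz":0,"gripper":10},{"x":0,"y":0,"z":-35,"wx":0,"wy":0,"wz":0,"gripper":10},{"x":0,"y":0,"z":-60,"wx":0,"wy":0,"wz":0,"gripper":10},{"x":0,"y":0,"z":-85,"wx":0,"wy":0,"wz":0,"gripper":10},{"x":0,"y":0,"z":-85,"wx":0,"wy":0,"wz":0,"gripper":10}]' 80
python3 - <<'E'
from h import *
snap('wrist','w9')
go([.558,.0693,.13],np.radians(-4.15))
E
```

```text
t: 9.68
eef_pos: [0.4983, 0.2738, 0.1372]
tcp_rot: [-3.133, -0.176, -0.01]
wrist_force: [0.5, 0.7, -1.2]
grip_width: 0.248
d mm [ 37.1 209.2   4.9] w [ 0.002 -0.006 -1.387] rows 5.097027184493103 11.096706082798375
tool y yaw now -83.60160050574767 q7 -2.337420923709804 t 9.7333
```

View pics/w9.png

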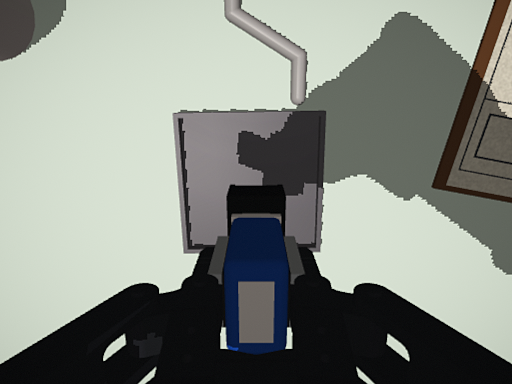

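```bash
python3 -m jog '[{"x":5,"y":28,"z":0,"wx":0,"wy":0,"wz":-0.12,"gripper":10},{"x":10,"y":56,"z":0,"wx":0,"wy":0,"wz":-0.24,"gripper":10},{"x":15,"y":84,"z":0,"wx":0,"wy":0,"wz":-0.36,"gripper":10},{"x":20,"y":112,"z":0,"wx":0,"wy":0,"wz":-0.48,"gripper":10},{"x":25,"y":140,"z":0,"wx":0,"wy":0,"wz":-0.6,"gripper":10},{"x":30,"y":168,"z":0,"wx":0,"wy":0,"wz":-0.72,"gripper":10},{"x":35,"y":196,"z":0,"wx":0,"wy":0,"wz":-0.84,"gripper":10},{"x":37,"y":209,"z":0,"wx":0,"wy":0,"wz":-0.95,"gripper":10}]'
python3 - <<'E'
from h import *
go([.558,.0693,.13],np.radians(-4.15))
E
```

```text
t: 10.4
eef_pos: [0.557, 0.0633, 0.1309]
tcp_rot: [2.707, 1.592, -0.004]
wrist_force: [0.5, -0.1, -1.1]
grip_width: 0.248
d mm [ 5.7 -2.   0.9] w [-0.001  0.003 -0.435] rows 0.14707558024523346 3.4815453999161186
tool y yaw now -29.07727684600665 q7 -1.1836558497882856 t 10.4
```

```bash
python3 -m jog '[{"x":0,"y":0,"z":0,"wx":0,"wy":0,"wz":-0.12,"gripper":10},{"x":0,"y":0,"z":0,"wx":0,"wy":0,"wz":-0.24,"gripper":10},{"x":0,"y":0,"z":0,"wx":0,"wy":0,"wz":-0.36,"gripper":10},{"x":0,"y":0,"z":0,"wx":0,"wy":0,"wz":-0.435,"gripper":10},{"x":0,"y":0,"z":0,"wx":0,"wy":0,"wz":-0.435,"gripper":10},{"x":0,"y":0,"z":0,"wx":0,"wy":0,"wz":-0.435,"gripper":10},{"x":0,"y":0,"z":0,"wx":0,"wy":0,"wz":-0.435,"gripper":10}]'
python3 - <<'E'
from h import *
snap('wrist','w10')
go([.558,.0693,.13],np.radians(-4.15))
E
```

```text
t: 10.98
eef_pos: [0.5563, 0.0683, 0.1317]
tcp_rot: [-2.305, -2.134, 0.001]
wrist_force: [-0.4, 0.1, -0.2]
grip_width: 0.248
d mm [1.  1.5 1.8] w [-0.     0.    -0.004] rows 0.06293800938422464 0.029628390948191672
tool y yaw now -4.360940181915298 q7 -0.837552940239715 t 11.0333
```

View pics/w10.png

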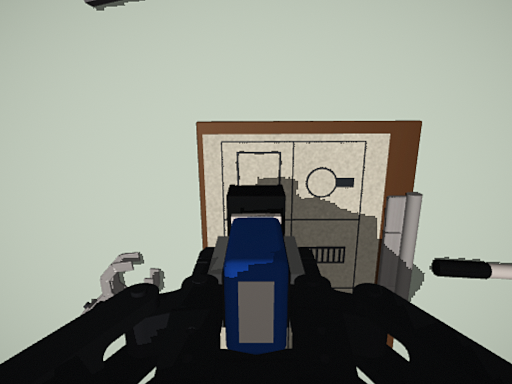

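Run:
```python
import cv2
im=cv2.imread('pics/w10.png')[110:230,190:430]
cv2.imwrite('pics/w10a.png',cv2.resize(cv2.convertScaleAbs(im,alpha=1.3,beta=0),None,fx=3.3,fy=3.3,interpolation=cv2.INTER_CUBIC))
im=im[30:90,25:110]
cv2.imwrite('pics/w10b.png',cv2.resize(cv2.convertScaleAbs(im,alpha=1.3,beta=0),None,fx=8,fy=8,interpolation=cv2.INTER_CUBIC))
```

```text
(no output)
```

View pics/w10a.png

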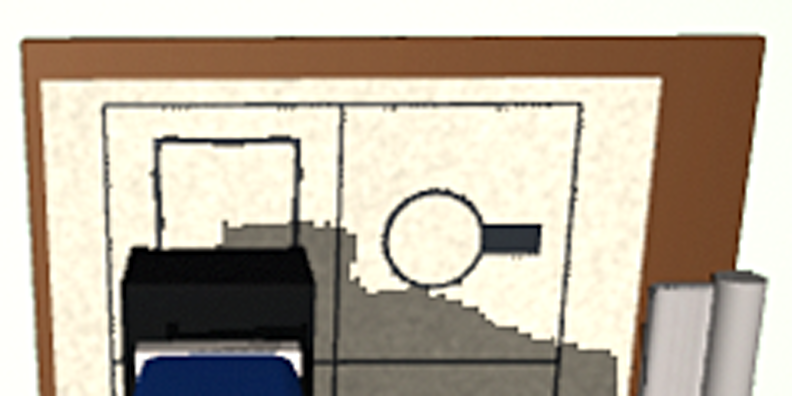

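View pics/w10b.png

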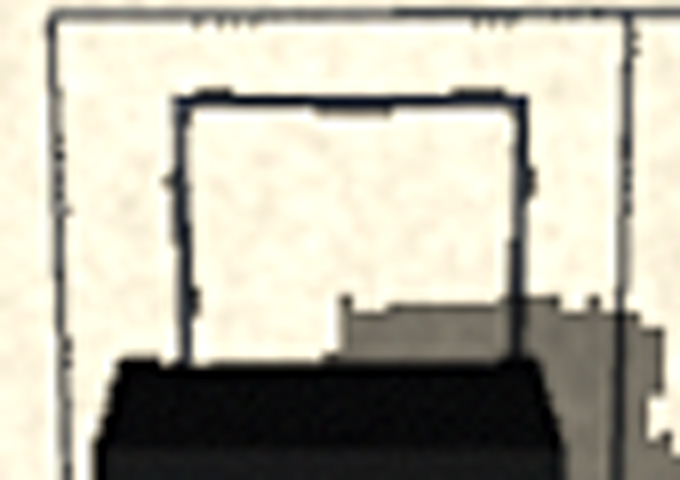

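Run:
```python
from h import *
C=cam('wrist');s=status.sense();r0=R.from_rotvec(s['tcp_rot'])
f=lambda u,v:(215+u/8-.4,140+v/8-.4)
g=lambda u,v:(190+u/3.3-.4,110+v/3.3-.4)
def T(p,z):
    w=ray(C,p,z); print((w*1000).round(1),(r0.inv().apply(w-s['eef_pos'])*1000).round(1)); return w
T(f(182,102),.004);T(f(520,102),.004);T(f(187,355),.004);T(f(517,355),.004)
print('col');T(g(120,361),.004);T(g(105,104),.004);T(g(580,104),.004);T(g(557,361),.004)
print('board');T(g(22,40),.004);T(g(765,38),.004)
print('sleeve')
b=s['eef_pos'][2]-.0432
for p,z in [((118,362),b),((532,362),b),((98,445),b+.024),((560,445),b+.024)]:T(f(*p),z)
```

```text
[543.5  97.9   4. ] [ 28.5 -15.1 127.8]
[577.8  95.3   4. ] [ 28.5  19.3 127.8]
[541.6  71.4   4. ] [  1.9 -15.  127.9]
[576.   68.8   4. ] [  1.9  19.5 127.8]
col
[528.4  41.2   4. ] [-29.2 -25.8 127.9]
[531.5 108.    4. ] [ 37.6 -27.8 127.9]
[647.3  99.1   4. ] [ 37.6  88.3 127.8]
[642.2  32.5   4. ] [-29.2  88.4 127.8]
board
[513.2 124.7   4. ] [ 53.  -47.3 127.9]
[691.4 111.6   4. ] [ 53.4 131.4 127.8]
sleeve
[542.9  92.6  88.7] [ 23.1 -15.3  43.2]
[572.6  90.3  88.7] [23.1 14.5 43.2]
[543.5  93.3 112.7] [ 23.9 -14.7  19.2]
[572.6  91.1 112.7] [23.9 14.5 19.2]
```

```bash
python3 -m jog '[{"x":2.5,"y":2.2,"z":10,"wx":0,"wy":0,"wz":0,"gripper":10},{"x":2.5,"y":2.2,"z":25,"wx":0,"wy":0,"wz":0,"gripper":10},{"x":2.5,"y":2.2,"z":42,"wx":0,"wy":0,"wz":0,"gripper":10},{"x":2.5,"y":2.2,"z":56,"wx":0,"wy":0,"wz":0,"gripper":10},{"x":2.5,"y":2.2,"z":66,"wx":0,"wy":0,"wz":0,"gripper":10},{"x":2.5,"y":2.2,"z":70,"wx":0,"wy":0,"wz":0,"gripper":10},{"x":2.5,"y":2.2,"z":70,"wx":0,"wy":0,"wz":0,"gripper":10},{"x":2.5,"y":2.2,"z":70,"wx":0,"wy":0,"wz":0,"gripper":10}]'
python3 - <<'E'
from h import *
go([.558,.0693,.0472],np.radians(-4.15))
C,im=snap('wrist','w11')
im=im[80:230,190:390]
cv2.imwrite('pics/w11a.png',cv2.resize(cv2.convertScaleAbs(im,alpha=1.3,beta=0),None,fx=4,fy=4,interpolation=cv2.INTER_CUBIC))
E
```

```text
t: 11.7
eef_pos: [0.5592, 0.0711, 0.0622]
tcp_rot: [-2.302, -2.138, -0.001]
wrist_force: [-0.4, -0.3, -0.8]
grip_width: 0.247
d mm [-1.9 -1.  15. ] w [ 0.    -0.    -0.002] rows 0.3636301576530785 0.01246070349048088
tool y yaw now -4.2364391432984085 q7 -0.9225727056426096 t 11.7
```

View pics/w11a.png

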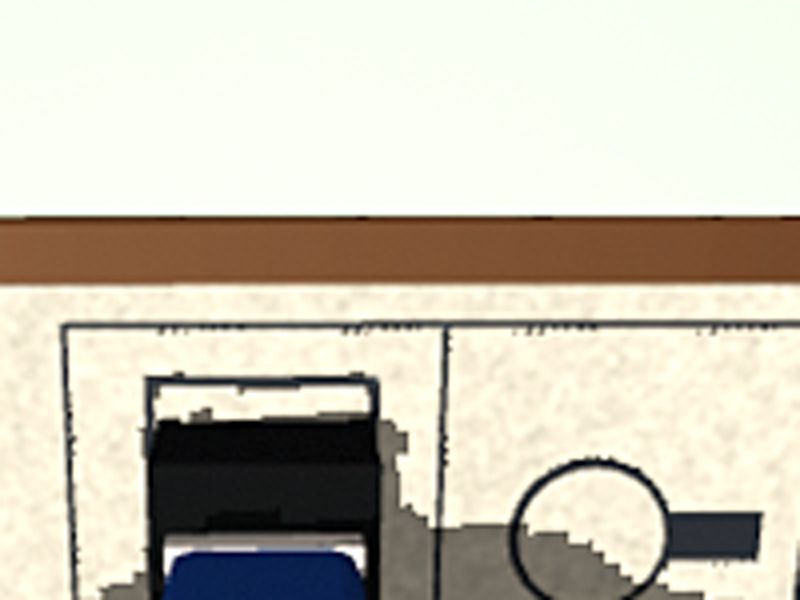

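Run:
```python
from h import *
im=cv2.imread('pics/w11.png')[165:215,220:300]
cv2.imwrite('pics/w11b.png',cv2.resize(cv2.convertScaleAbs(im,alpha=3,beta=30),None,fx=10,fy=10,interpolation=cv2.INTER_CUBIC))
```

```text
(no output)
```

View pics/w11b.png

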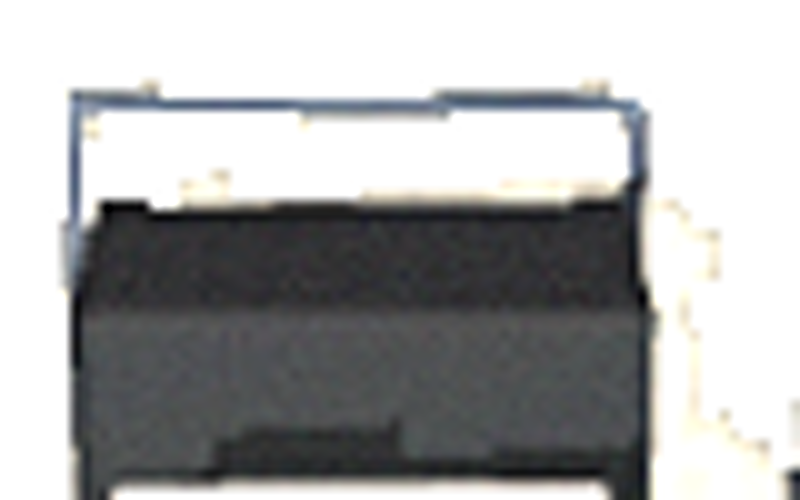

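Run:
```python
from h import *
C=cam('wrist');s=status.sense();r0=R.from_rotvec(s['tcp_rot'])
f=lambda u,v:(220+u/10-.45,165+v/10-.45)
g=lambda u,v:(190+u/4-.4,80+v/4-.4)
def T(n,p,z):
    w=ray(C,p,z); print(n,(w*1000).round(1),(r0.inv().apply(w-s['eef_pos'])*1000).round(1))
T('box',f(76,101),.004);T('box',f(637,105),.004)
T('boxL2',f(72,250),.004);T('boxR2',f(640,170),.004)
T('col',g(65,326),.004);T('col',g(447,326),.004);T('colbot',g(75,560),.004);T('colbot',g(437,560),.004)
T('board',g(0,217),.004);T('board',g(800,217),.004)
b=s['eef_pos'][2]-.0432
for p,z in [((100,207),b),((632,205),b),((80,300),b+.024),((650,300),b+.024)]:T('sl',f(*p),z)
```

```text
box [543.6  98.    4. ] [ 25.6 -17.8  58.6]
box [578.1  95.2   4. ] [25.4 16.9 58.6]
boxL2 [542.4  88.5   4. ] [ 16.1 -18.3  58.6]
boxR2 [578.1  91.    4. ] [21.2 17.2 58.6]
col [531.4 107.4   4. ] [ 34.1 -30.6  58.6]
col [589.6 103.    4. ] [34.1 27.7 58.6]
colbot [528.7  69.5   4. ] [ -3.9 -30.6  58.5]
colbot [586.6  65.1   4. ] [-3.9 27.6 58.6]
board [523.7 124.5   4. ] [ 50.6 -39.6  58.6]
board [642.8 115.6   4. ] [50.5 79.8 58.7]
sl [545.9  95.   19.4] [ 22.9 -15.2  43.2]
sl [576.5  92.9  19.4] [23.  15.4 43.2]
sl [546.8  96.3  43.4] [ 24.2 -14.4  19.2]
sl [575.6  94.2  43.4] [24.2 14.4 19.2]
```

```bash
python3 -m jog '[{"x":0,"y":-0.3,"z":4,"wx":0,"wy":0,"wz":0,"gripper":10},{"x":0,"y":-0.3,"z":8,"wx":0,"wy":0,"wz":0,"gripper":10},{"x":0,"y":-0.3,"z":11,"wx":0,"wy":0,"wz":0,"gripper":10},{"x":0,"y":-0.3,"z":13,"wx":0,"wy":0,"wz":0,"gripper":10},{"x":0,"y":-0.3,"z":14,"wx":0,"wy":0,"wz":0,"gripper":10},{"x":0,"y":-0.3,"z":15,"wx":0,"wy":0,"wz":0,"gripper":10},{"x":0,"y":-0.3,"z":15,"wx":0,"wy":0,"wz":0,"gripper":10}]' 110; python3 -m jog '[{"x":0,"y":0,"z":1,"wx":0,"wy":0,"wz":0,"gripper":10},{"x":0,"y":0,"z":2,"wx":0,"wy":0,"wz":0,"gripper":10},{"x":0,"y":0,"z":3,"wx":0,"wy":0,"wz":0,"gripper":10},{"x":0,"y":0,"z":3,"wx":0,"wy":0,"wz":0,"gripper":10}]'
```

```text
t: 12.33
eef_pos: [0.5586, 0.0707, 0.0471]
tcp_rot: [2.302, 2.138, -0.0]
wrist_force: [-1.0, -1.0, 3.5]
grip_width: 0.24
t: 12.67
eef_pos: [0.5586, 0.0708, 0.0442]
tcp_rot: [2.302, 2.138, -0.0]
wrist_force: [-3.0, -0.5, 5.5]
grip_width: 0.242
```

```bash
python3 -m jog '[{"x":0,"y":0,"z":1,"wx":0,"wy":0,"wz":0,"gripper":10},{"x":0,"y":0,"z":2,"wx":0,"wy":0,"wz":0,"gripper":10},{"x":0,"y":0,"z":3,"wx":0,"wy":0,"wz":0,"gripper":10},{"x":0,"y":0,"z":4,"wx":0,"wy":0,"wz":0,"gripper":10},{"x":0,"y":0,"z":5,"wx":0,"wy":0,"wz":0,"gripper":10},{"x":0,"y":0,"z":5,"wx":0,"wy":0,"wz":0,"gripper":10}]'
python3 - <<'E'
from h import *
C,im=snap('wrist','w12')
im=im[80:230,190:390]
cv2.imwrite('pics/w12a.png',cv2.resize(cv2.convertScaleAbs(im,alpha=1.5,beta=0),None,fx=4,fy=4,interpolation=cv2.INTER_CUBIC))
s=status.sense();print(s['eef_pos'],s['wrist_force'],s['moment'])
E
```

```text
t: 13.17
eef_pos: [0.5586, 0.0708, 0.0395]
tcp_rot: [2.302, 2.137, -0.0]
wrist_force: [-3.5, -1.8, 10.1]
grip_width: 0.246
[0.55859341 0.07075613 0.03958104] [-3.32176173 -2.72190109 10.2942962 ] [-0.32889521  0.83911944 -0.00938692]
```

View pics/w12a.png

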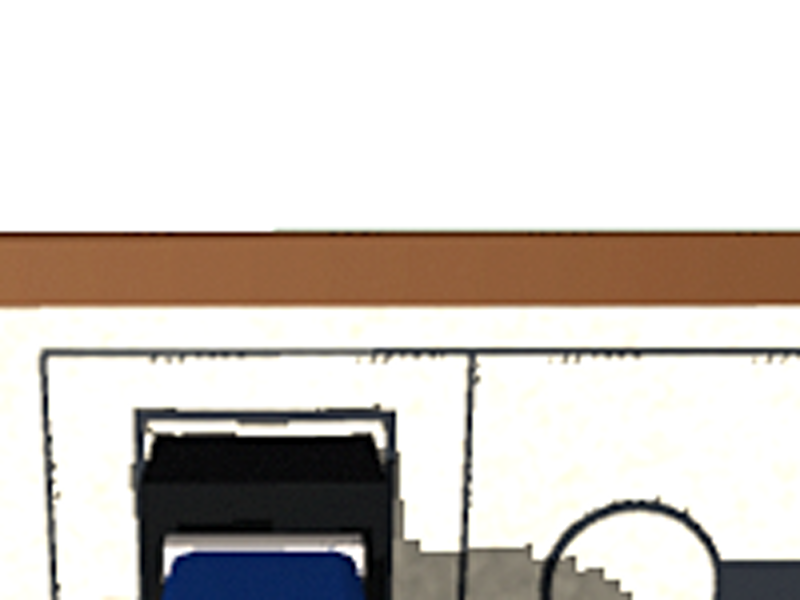

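```bash
python3 -m jog '[{"x":0,"y":0,"z":1,"wx":0,"wy":0,"wz":0,"gripper":10},{"x":0,"y":0,"z":2,"wx":0,"wy":0,"wz":0,"gripper":10},{"x":0,"y":0,"z":3,"wx":0,"wy":0,"wz":0,"gripper":10},{"x":0,"y":0,"z":4,"wx":0,"wy":0,"wz":0,"gripper":10},{"x":0,"y":0,"z":4,"wx":0,"wy":0,"wz":0,"gripper":10}]'
python3 - <<'E'
from h import *
s=status.sense();print(s['eef_pos'],s['wrist_force'],s['moment'])
E
```

```text
t: 13.63
eef_pos: [0.5586, 0.0708, 0.0358]
tcp_rot: [2.302, 2.137, -0.0]
wrist_force: [-4.2, -1.7, 13.4]
grip_width: 0.245
[0.55861106 0.07080014 0.03582222] [-4.20572489 -1.65057192 13.40564409] [-0.48714827  1.02207994  0.01034996]
```

```bash
python3 -m jog '[{"x":0,"y":0,"z":0.6,"wx":0,"wy":0,"wz":0,"gripper":10},{"x":0,"y":0,"z":0.6,"wx":0,"wy":0,"wz":0,"gripper":10},{"x":0,"y":0,"z":0.6,"wx":0,"wy":0,"wz":0,"gripper":10},{"x":0,"y":0,"z":0.6,"wx":0,"wy":0,"wz":0,"gripper":10},{"x":0,"y":0,"z":0.6,"wx":0,"wy":0,"wz":0,"gripper":10},{"x":0,"y":0,"z":0.6,"wx":0,"wy":0,"wz":0,"gripper":10},{"x":0,"y":0,"z":0.6,"wx":0,"wy":0,"wz":0,"gripper":10},{"x":0,"y":0,"z":0.6,"wx":0,"wy":0,"wz":0,"gripper":10}]'
python3 - <<'E'
from h import *
C,im=snap('wrist','w13')
im=im[80:230,190:390]
cv2.imwrite('pics/w13a.png',cv2.resize(cv2.convertScaleAbs(im,alpha=1.5,beta=0),None,fx=4,fy=4,interpolation=cv2.INTER_CUBIC))
E
```

```text
t: 14.3
eef_pos: [0.5586, 0.0708, 0.0354]
tcp_rot: [2.301, 2.137, -0.0]
wrist_force: [-5.6, -2.4, 14.0]
grip_width: 0.244
```

View pics/w13a.png

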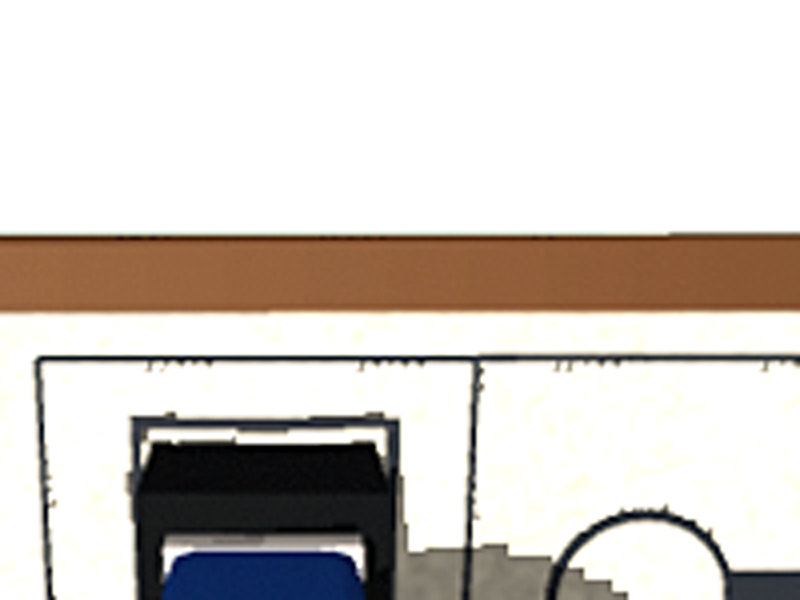

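Run:
```python
from h import *
c=viewer.camera_info('wrist');M=np.linalg.inv(c['tool_from_camera']);K=cam('wrist')[0]
for x,z in [(22.6,43.2),(22.6,31.5),(23.5,19.2),(23.5,7.5)]:
    for y in(-15,15):
        p=K@(M@[x/1000,y/1000,z/1000,1])[:3]; p=p[:2]/p[2]; print(z,y,p.round(1),'crop',(p-[190,80])*4)
```

```text
43.2 -15 [229.9 185.7] crop [159.65112536 422.72412438]
43.2 15 [282.  185.7] crop [368.02012819 422.63592716]
31.5 -15 [228.3 191.1] crop [153.27020982 444.55692385]
31.5 15 [283.6 191.1] crop [374.55614798 444.46188183]
19.2 -15 [226.4 196. ] crop [145.47390567 463.81910113]
19.2 15 [285.6 195.9] crop [382.53540787 463.71598176]
7.5 -15 [224.3 202.9] crop [137.14327895 491.79561889]
7.5 15 [287.8 202.9] crop [391.06792076 491.68313893]
```

```bash
python3 -m jog '[{"x":0,"y":0,"z":-1,"wx":0,"wy":0,"wz":0,"gripper":10},{"x":0,"y":0,"z":-2.5,"wx":0,"wy":0,"wz":0,"gripper":10},{"x":0,"y":0,"z":-4,"wx":0,"wy":0,"wz":0,"gripper":10},{"x":0,"y":0,"z":-6,"wx":0,"wy":0,"wz":0,"gripper":10},{"x":0,"y":0,"z":-8,"wx":0,"wy":0,"wz":0,"gripper":10},{"x":0,"y":0,"z":-10,"wx":0,"wy":0,"wz":0,"gripper":10},{"x":0,"y":0,"z":-12,"wx":0,"wy":0,"wz":0,"gripper":10},{"x":0,"y":0,"z":-14,"wx":0,"wy":0,"wz":0,"gripper":10}]'; python3 -m jog '[{"x":0,"y":0,"z":-4,"wx":0,"wy":0,"wz":0,"gripper":10},{"x":0,"y":0,"z":-15,"wx":0,"wy":0,"wz":0,"gripper":10},{"x":0,"y":0,"z":-35,"wx":0,"wy":0,"wz":0,"gripper":10},{"x":0,"y":0,"z":-60,"wx":0,"wy":0,"wz":0,"gripper":10},{"x":0,"y":0,"z":-85,"wx":0,"wy":0,"wz":0,"gripper":10},{"x":0,"y":0,"z":-85,"wx":0,"wy":0,"wz":0,"gripper":10}]'
python3 - <<'E'
from h import *
snap('wrist','w14'); 
go([.497,.2723,.13],np.radians(-83.6))
E
```

```text
t: 15.02
eef_pos: [0.5587, 0.0708, 0.0485]
tcp_rot: [2.302, 2.138, 0.0]
wrist_force: [0.3, -0.2, -1.6]
grip_width: 0.244
t: 15.52
eef_pos: [0.5609, 0.0724, 0.1384]
tcp_rot: [2.299, 2.136, 0.01]
wrist_force: [1.3, 1.0, -1.9]
grip_width: 0.239
d mm [195.4 -77.9   6.3] w [ 0.003 -0.005  1.385] rows 5.047181197267087 11.082600871794925
tool y yaw now -4.249261752657476 q7 -0.8355265901487438 t 15.5667
```

View pics/w14.png

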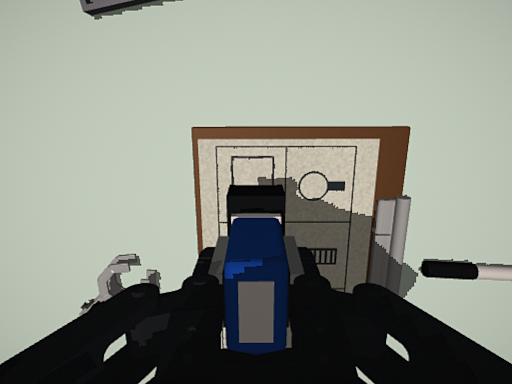

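```bash
python3 -m jog '[{"x":30,"y":-11,"z":0,"wx":0,"wy":0,"wz":0,"gripper":10},{"x":62,"y":-24,"z":0,"wx":0,"wy":0,"wz":0,"gripper":10},{"x":95,"y":-36,"z":0,"wx":0,"wy":0,"wz":0,"gripper":10},{"x":128,"y":-49,"z":0,"wx":0,"wy":0,"wz":0,"gripper":10},{"x":160,"y":-62,"z":0,"wx":0,"wy":0,"wz":0,"gripper":10},{"x":185,"y":-71,"z":0,"wx":0,"wy":0,"wz":0,"gripper":10},{"x":196,"y":-75,"z":0,"wx":0,"wy":0,"wz":0,"gripper":10},{"x":196,"y":-75,"z":0,"wx":0,"wy":0,"wz":0,"gripper":10}]'; python3 -m jog '[{"x":0,"y":0,"z":5,"wx":0,"wy":0,"wz":0,"gripper":10},{"x":0,"y":0,"z":20,"wx":0,"wy":0,"wz":0,"gripper":10},{"x":0,"y":0,"z":40,"wx":0,"wy":0,"wz":0,"gripper":10},{"x":0,"y":0,"z":55,"wx":0,"wy":0,"wz":0,"gripper":10},{"x":0,"y":0,"z":55,"wx":0,"wy":0,"wz":0,"gripper":10},{"x":0,"y":0,"z":55,"wx":0,"wy":0,"wz":0,"gripper":10}]'
python3 - <<'E'
from h import *
snap('wrist','w15'); 
go([.499,.274,.0475],np.radians(-4))
E
```

```text
t: 16.23
eef_pos: [0.4965, 0.2754, 0.1334]
tcp_rot: [-2.295, -2.143, -0.001]
wrist_force: [-1.4, 0.2, -1.5]
grip_width: 0.244
t: 16.73
eef_pos: [0.4985, 0.2696, 0.0774]
tcp_rot: [2.304, 2.135, -0.004]
wrist_force: [0.0, -0.1, -0.7]
grip_width: 0.248
d mm [ 3.5 -0.1 30.9] w [-0.     0.001 -0.006] rows 0.7451215633791567 0.0479009067688943
tool y yaw now -4.340130394874215 q7 -1.254388105158182 t 16.7833
```

View pics/w15.png

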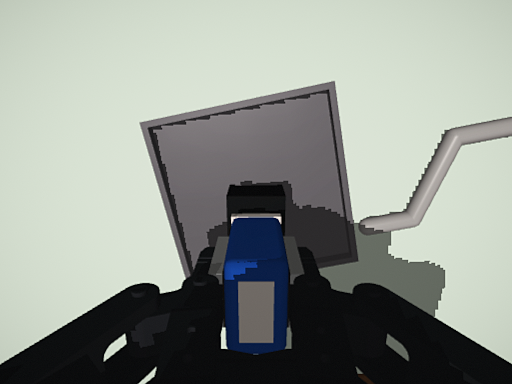

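```bash
python3 -m jog '[{"x":3,"y":0,"z":8,"wx":0,"wy":0,"wz":0,"gripper":10},{"x":3,"y":0,"z":17,"wx":0,"wy":0,"wz":0,"gripper":10},{"x":3,"y":0,"z":23,"wx":0,"wy":0,"wz":0,"gripper":10},{"x":3,"y":0,"z":26,"wx":0,"wy":0,"wz":0,"gripper":10},{"x":3,"y":0,"z":28,"wx":0,"wy":0,"wz":0,"gripper":10},{"x":3,"y":0,"z":29,"wx":0,"wy":0,"wz":0,"gripper":10},{"x":3,"y":0,"z":29,"wx":0,"wy":0,"wz":0,"gripper":10}]'
```

```text
t: 17.37
eef_pos: [0.4985, 0.2748, 0.0493]
tcp_rot: [-2.302, -2.138, 0.0]
wrist_force: [-0.7, 0.5, -1.1]
grip_width: 0.244
```

```bash
python3 -m jog '[{"x":0,"y":0,"z":0.7,"wx":0,"wy":0,"wz":0,"gripper":10},{"x":0,"y":0,"z":1.4,"wx":0,"wy":0,"wz":0,"gripper":10},{"x":0,"y":0,"z":2,"wx":0,"wy":0,"wz":0,"gripper":10},{"x":0,"y":0,"z":2.5,"wx":0,"wy":0,"wz":0,"gripper":10},{"x":0,"y":0,"z":2.5,"wx":0,"wy":0,"wz":0,"gripper":10},{"x":0,"y":0,"z":2.5,"wx":0,"wy":0,"wz":0,"gripper":10}]'
```

```text
t: 17.87
eef_pos: [0.4987, 0.2748, 0.0473]
tcp_rot: [2.302, 2.138, 0.001]
wrist_force: [-0.8, -0.4, 2.4]
grip_width: 0.242
```

Seated (2.4 N). Release slowly and rise.

```bash
python3 -m jog '[{"x":0,"y":0,"z":0,"wx":0,"wy":0,"wz":0,"gripper":26},{"x":0,"y":0,"z":0,"wx":0,"wy":0,"wz":0,"gripper":40},{"x":0,"y":0,"z":0,"wx":0,"wy":0,"wz":0,"gripper":60},{"x":0,"y":0,"z":0,"wx":0,"wy":0,"wz":0,"gripper":85},{"x":0,"y":0,"z":0,"wx":0,"wy":0,"wz":0,"gripper":85},{"x":0,"y":0,"z":0,"wx":0,"wy":0,"wz":0,"gripper":85},{"x":0,"y":0,"z":-10,"wx":0,"wy":0,"wz":0,"gripper":85},{"x":0,"y":0,"z":-30,"wx":0,"wy":0,"wz":0,"gripper":85}]' 40; python3 -m jog '[{"x":0,"y":0,"z":-30,"wx":0,"wy":0,"wz":0,"gripper":85},{"x":0,"y":0,"z":-65,"wx":0,"wy":0,"wz":0,"gripper":85},{"x":-35,"y":0,"z":-105,"wx":0,"wy":0,"wz":0,"gripper":85},{"x":-70,"y":0,"z":-145,"wx":0,"wy":0,"wz":0,"gripper":85},{"x":-105,"y":0,"z":-185,"wx":0,"wy":0,"wz":0,"gripper":85},{"x":-140,"y":0,"z":-215,"wx":0,"wy":0,"wz":0,"gripper":85},{"x":-140,"y":0,"z":-215,"wx":0,"wy":0,"wz":0,"gripper":85}]'
python3 - <<'E'
from h import *
snap('wrist','w16'); snap('top','t16'); snap('scene','s16')
print(status.sense()['eef_pos'],status.sense()['t'])
E
```

```text
t: 18.53
eef_pos: [0.4975, 0.2739, 0.0759]
tcp_rot: [-2.301, -2.137, 0.006]
wrist_force: [-0.0, -0.4, -0.1]
grip_width: 0.992
t: 19.12
eef_pos: [0.4875, 0.1342, 0.2943]
tcp_rot: [2.301, 2.138, 0.001]
wrist_force: [1.4, -0.5, -0.1]
grip_width: 0.998
[0.48915843 0.13325446 0.29415131] 19.2667
```

View pics/w16.png

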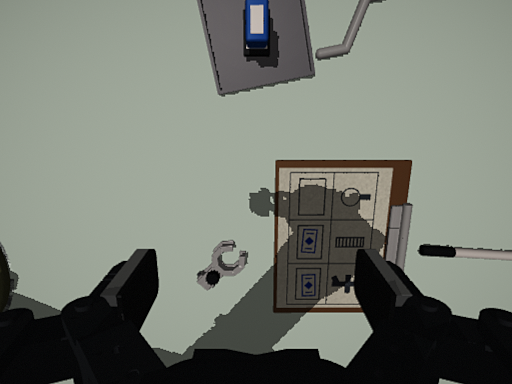

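View pics/t16.png

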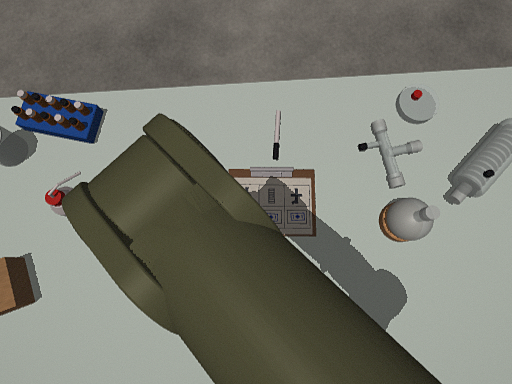

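View pics/s16.png

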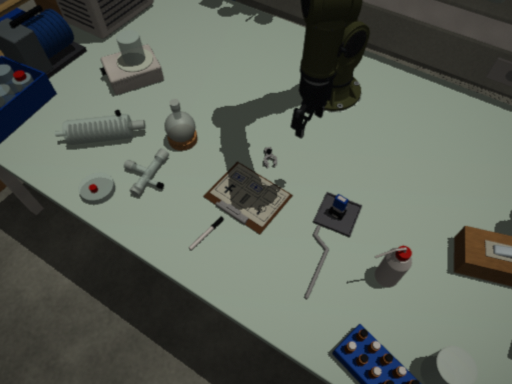

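Run:
```python
import cv2
im=cv2.imread('pics/w16.png')
a=cv2.resize(cv2.convertScaleAbs(im[155:315,190:415],alpha=1.6,beta=20),None,fx=3.5,fy=3.5,interpolation=cv2.INTER_CUBIC)
cv2.imwrite('pics/w16a.png',a)
cv2.imwrite('pics/w16b.png',cv2.resize(cv2.convertScaleAbs(im[0:100,190:330],alpha=1.6,beta=20),None,fx=5,fy=5,interpolation=cv2.INTER_CUBIC))
```

```text
(no output)
```

View pics/w16a.png

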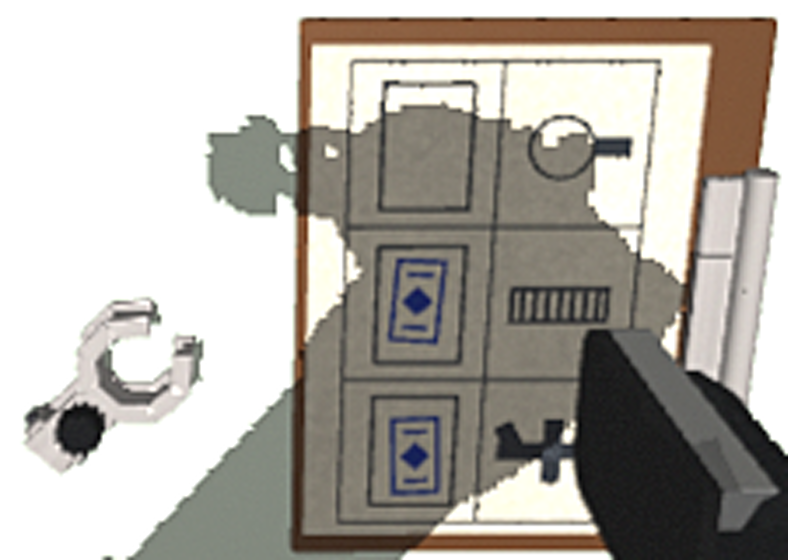

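View pics/w16b.png

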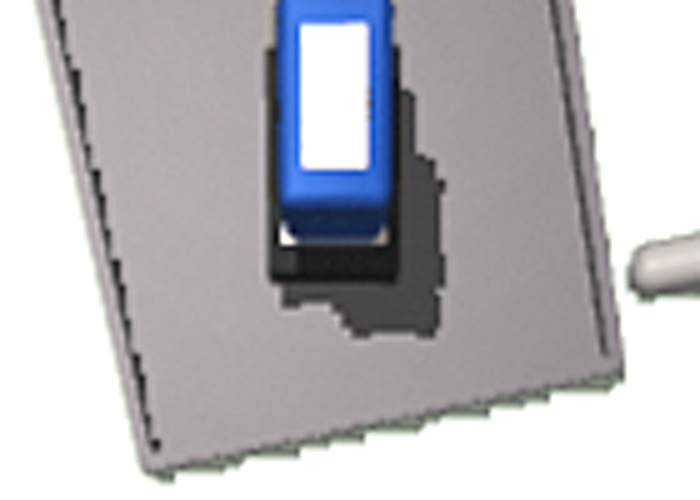

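Run:
```python
from station import ticket,status
print(abs(status.sense()['qd']).max()); print(ticket.sign_off())
```

```text
0.06237751582007046
the job is handed in; nothing more can be done
None
```

The job is handed in at about 19 s of the 58 s allowed. My checks passed, with one doubt: no mark shows in the box in the last wrist picture.

- **Clamp:** I lifted it off the sheet and set it on the bare bench in front of the clipboard. The last pictures show it lying flat and clear of both clipboard and tray.
- **Stamping:** The stamp sat within about 1 mm of the middle of the left-column (+y) box and in line with its frame. I pressed it in slow steps to about 11.7 mm of handle travel, with 14 N at the wrist, and held it for over half a second. Then I lifted it straight up.
- **Missing mark:** The camera may simply not draw it. The force followed the spring's figures during the press. The sleeve moved by the expected amount in the image, and the stamp touched the tray afterwards at the same height as before, so the grip did not slip. On that evidence I did not stamp again.
- **Stamp back in tray:** It went down with about 2.4 N and stands upright near the middle of the tray.
- **Other things:** Flask, adapter, rod, wash bottle and marker look unmoved in the scene picture. I compared them by eye only. The arm hid part of the last top view.

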